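# Shim the rocking dial gauge stand

### The job

The dial gauge stand rocks because the foot under one corner (of the two on the robot's side the one to its left, the one the wooden wedge lies beside) has lost its rubber pad. Push the wedge along the bench, thin end first, under that bare foot until it is snug and carries the corner without jacking the stand out of level, then press down firmly on the round ear above that foot to check that the corner no longer gives. Don't pick the wedge up or shove the stand along, leave everything else on the bench where it is, and finish clear with the wedge left in place.

Things in the scene. Friction and masses are not known exactly. Their poses are not given: they have to be found in the camera images.
- stand: Dial gauge stand, about 5 kg, loose. Grey cast plate 168 (x) x 124 (y) mm, 20 to 46 mm above the bench; a round ear with a foot at each corner, ear centres at x +-95, y +-72 mm. Origin: plate centre at bench level, z up. Three feet have rubber pads; the one at x -95, y +72 has none, so 2 to 3 N on that ear tips the stand over the other diagonal. It slides at 20 to 40 N.
- dial (a point): Centre of the dial on the stand, 170 mm up at x 0, y 0 of the stand: 58 mm across, its face to the stand's -x, on an arm from a column 22 mm across and 243 mm high at x +62, y 0. A steel anvil 60 mm across, 12 mm thick lies under it on the plate. Nothing to do here; keep clear.
- bad_foot: The ear with the bare foot (part of the stand, at its x -95, y +72 mm). Origin: centre of the ear's flat round top, 44 mm across, 48 mm above the bench, 2 mm proud of the plate; axes as the stand's.
- stud_end (a point): Lowest point of the bare foot, 40 mm straight below the bad_foot origin: end of a round steel stud 20 mm across with a domed end (radius 10 mm), hanging 8 mm above the bench. The space around it under plate and ear is open, 20 mm high. A lift of some 20 N here would jack the stand up.
- wedge: Pale wooden wedge, 45 g, 130 mm long, 45 mm wide, flat on the bench. Origin: on its underside, mid-width, below its balance point; +x points to the nose, z up. Pushed sideways in line with the origin it shifts and hardly turns. It starts on the stand's +y side, nose roughly towards the bare foot, up to 0.3 rad askew and to one side.
- wedge_nose (a point): Middle of the wedge's thin end, at bench level, 82 mm ahead of its origin; 2 mm thick here, the upper face rises straight (1 in 7.2) to the butt. The slope meets the bare foot when the nose is about 43 mm past the foot's axis and is tight within a further 10 mm or so, with a push of roughly 5 to 15 N; friction (about 0.6) then holds it.
- wedge_butt (a point): Middle of the wedge's thick end face, 45 mm wide and 20 mm high, 48 mm behind its origin, 10 mm above the bench: the face to push on.
- offcut: rectangular offcut of pale wood, 85 x 45 x 20 mm, flat on the bench (bystander; no taper)
- setup_block: steel set-up block with six holes, 75 x 50 x 25 mm (bystander)
- caliper: steel caliper with a black head, 230 mm long, lying flat (bystander)
- glasses: safety glasses, 150 mm wide, 50 mm high (bystander)
- jar: amber glass jar with a steel lid, 60 mm across, 75 mm high (bystander)
- fretwork: pale wooden strip with cut-out openings, 190 x 62 x 18 mm (bystander)
- screwdriver: screwdriver lying flat (bystander)
- pencil: flat yellow carpenter's pencil, 170 mm long (bystander)
Things that resemble listed ones, but are neither listed nor needed, are in the scene too. What is shaped like the wedge but pink is not meant.

How it is judged:
By the outcome, as a careful person would: the job done as asked, in the order asked, and still so for the second after the job is handed in, with the robot touching nothing.
It also fails if it takes over 72 s, if anything falls off the work surface, if the arm or the gripper's body presses on something with over 40 N, if the wrist force passes 120 N, or if a joint passes its speed limit or range.

### The arm

A 6-joint arm with a two-finger parallel gripper is mounted at the origin on the work surface. World frame = base frame: x ahead of the robot, y to its left, z up, the work surface at z = 0. Lengths are in mm, angles in rad, forces in N, time in s.
With the tool pointing down it reaches from about 350 to 925 mm from the base axis. Payload 6.4 kg.
Tool frame: the origin (TCP) lies on the centre line of the jaws, within the pads' length; the fingertips stand 11 mm ahead of it and the grasp point (between the pads) lies 8 mm behind it (ctrl.tip_reach is the distance from the TCP to the fingertips, in mm); z points along the fingers, x is the direction in which the jaws open and shut, and the axes are right-handed (so a half turn about z gives the same grasp; the last joint's range is limited). The gripper opens to 85 mm and grips with 20 to 120 N. Pads are 22 mm wide; open, the fingers measure 114 mm over their backs; the gripper's body (76 mm by 85 mm) begins 54 mm behind the grasp point. The pads swing forward as they close: fully open they stand 13 mm farther back than shut.
Start: joints at [0.979, 0.245, 1.558, -0, 1.339, -0.174], TCP at [263.736, 594.102, 214.49] pointing down, gripper open.
Joint ranges: [-3.13, 3.13], [-1.02, 2.26], [0.13, 2.54], [-0.95, 4.09], [0.21, 2.88], [-2.74, 2.74]. Speed limits (rad/s): [2.57, 2.57, 3.14, 3.14, 3.14, 3.14].

### API

Orientations are given as a unit quaternion [w, x, y, z].
In Python, from workcell import ctrl gives the robot as it stands.
- The arm moves only by the tool jog_arm, never from a script. Its argument "commands" is a list of rows, each a list of 2 entries, a list of its own where there are three numbers: the shift along the tool's x, y, z in m, then the turn about the tool's z in rad. A call has 1 to 8 rows; each row shifts and turns the commanded pose from where the row before left it, along the tool's axes as they then stand; what a row does not reach is not made up. A row lasts 1/12 s, in which the tool goes at most 41.7 mm and 7.16 degrees, less where a joint would pass 70% of its speed; a pose out of reach is approached as far as the arm can. A call with a gripper value outside its range is refused whole. "grip" is the opening, from 0 (shut) to 1 (fully open), set as the call begins (left out, the last holds). The fingers move at their own pace and stop on an object; "force" is the grip in N (left out, the last holds). Time passes only in rows, so rows that do not move let the fingers close. It gives the time, the measured TCP pose, the force and the opening at its end, in the units of the state.
- ctrl.get_obs(): the state, without advancing time (a new reading comes with each control period).
- ctrl.camera(name): name is "scene" or "top" or "wrist"; returns the picture (384x512x3 uint8, red, green, blue); there is no depth.
- ctrl.camera_model(name): a dict with "fovy" (degrees; the focal length in pixels is half the picture's height over the tangent of half this angle, whatever the lens; pixels are square), "cx", "cy" (the principal point, pixels), "xyz" and "attitude" of the camera in the world; the wrist camera has in their place "tool_from_camera" (4x4, takes a point from camera to tool coordinates, whose origin is the TCP and whose axes are the tool frame's). Camera axes: x right, y down, z forward; pixel columns grow to the right and rows downward; lengths in mm; the calibration is good to about 2 mm. A picture is of the moment at which its call begins: read the wrist's pose just before it. camera_model takes no time and is no camera call.
- ctrl.hand_in(): hands the job in, once; it reports no verdict.
Trained networks look in the newest picture that a camera, given by its name, has taken for a name from the list of things; names that differ only in an ending like _2 or _b are one class to them, and where a whole thing is asked for, a point or a joint stands for the part that bears it (a point fixed in the world has none). Each returns a list of dicts, best first, with "conf" (0 to 1); they miss things now and then, are a little off and sometimes report something else, mostly with a low value. They report only what shows in the picture. A call takes as long as a camera call. They do not tell look-alikes from the thing itself.
- ctrl.outline_of(camera, label): "region" (384x512 bool, what is visible of it) and "bbox" ([left, top, width, height] in pixels, round what is visible of it).
- ctrl.tip_of(camera, label): "pixel" ([column, row] in pixels: a listed point, or the origin of a listed thing).
The state is a dict: "time_s": time; "joints": joint angles; "joint_velocities": joint speeds; "effort": joint torques, N m; "position": TCP position; "tcp_rot": TCP orientation; "force": force on the tool from outside, world axes, zero at the start; "moment": the same for the moment, N m; "width": finger opening in mm.
Only numpy, scipy, OpenCV 4.12 (cv2) and the standard library are available. Lean on these libraries where they do the work, as an engineer would, in place of code of your own. Each camera call takes 0.05 s, during which the arm holds its last target. There are 200 camera calls.

## Working session

There is one attempt and no reset: what is moved stays moved. The work goes in short steps, Python scripts to look and compute and a tool call to move; the robot and the scene stay as the last step left them, time stands still between calls to the robot, and variables do not carry over. Pictures are saved under pics/ and viewed, about 8 in all and at most 12, crops included, and the job is handed in when it is done.

Besides the shell and the picture viewer there is one more tool, called after ">>>" as name([rows], argument=value, ...), one row to a line, values as JSON. jog_arm: Moves the arm, as the interface text tells. Its arguments: {"type":"object","properties":{"commands":{"type":"array"},"grip":{"type":"number"},"force":{"type":"number"}},"required":["commands"]}

```bash
mkdir -p pics; ls; cat > h.py <<'E'
import numpy as np, cv2
from scipy.spatial.transform import Rotation as R
from workcell import ctrl
def q2R(q): q=np.array(q); return R.from_quat([q[1],q[2],q[3],q[0]]).as_matrix()
def cam(name,obs=None):
    m=ctrl.camera_model(name); f=192/np.tan(np.radians(m['fovy'])/2)
    if 'tool_from_camera' in m:
        o=obs or ctrl.get_obs(); T=np.eye(4); T[:3,:3]=q2R(o['tcp_rot']); T[:3,3]=o['position']
        M=T@np.array(m['tool_from_camera']); return f,m['cx'],m['cy'],M[:3,:3],M[:3,3]
    a=np.array(m['attitude']); Rm=a if a.shape==(3,3) else q2R(a)
    return f,m['cx'],m['cy'],Rm,np.array(m['xyz'])
def px2w(c,p,z):
    f,cx,cy,Rm,t=c; d=Rm@np.array([(p[0]-cx)/f,(p[1]-cy)/f,1]); return t+d*(z-t[2])/d[2]
def w2px(c,P):
    f,cx,cy,Rm,t=c; q=Rm.T@(np.array(P)-t); return np.array([cx+f*q[0]/q[2],cy+f*q[1]/q[2]])
E
python3 - <<'E'
from h import *
print(ctrl.get_obs()); 
for n in ['scene','top','wrist']:
    print(n,ctrl.camera_model(n))
a=ctrl.camera('top'); cv2.imwrite('pics/top1.png',a[:,:,::-1])
c=cam('top')
for l,z in [('wedge',0),('wedge_nose',0),('wedge_butt',10),('bad_foot',48),('stand',0),('dial',170),('stud_end',8),('offcut',0)]:
    for d in ctrl.tip_of('top',l)[:3]: print(l,d['pixel'],round(d['conf'],2),px2w(c,d['pixel'],z).round(1))
b=ctrl.camera('wrist'); cv2.imwrite('pics/wr1.png',b[:,:,::-1])
cw=cam('wrist')
for l,z in [('wedge',0),('wedge_nose',0),('wedge_butt',10),('bad_foot',48),('stud_end',8)]:
    for d in ctrl.tip_of('wrist',l)[:3]: print('W',l,d['pixel'],round(d['conf'],2),px2w(cw,d['pixel'],z).round(1))
b=ctrl.camera('scene');cv2.imwrite('pics/tw.png',np.vstack([np.hstack([a,b])])[:,:,::-1][:, ::1]) 
im=cv2.imread('pics/tw.png'); cv2.imwrite('pics/tw.png',im)
cs=cam('scene')
for l,z in [('wedge',0),('wedge_nose',0),('wedge_butt',10),('bad_foot',48),('stud_end',8)]:
    for d in ctrl.tip_of('scene',l)[:3]: print('S',l,d['pixel'],round(d['conf'],2),px2w(cs,d['pixel'],z).round(1))
E
```

```text
pics
{'time_s': 0.0, 'joints': array([ 9.78912061e-01,  2.45807370e-01,  1.55904745e+00, -2.58888823e-05,
        1.33870149e+00, -1.74093677e-01]), 'joint_velocities': array([ 0.00016521,  0.00051386,  0.00083556, -0.00056745, -0.00199466,
       -0.0005748 ]), 'effort': array([-3.90852892e-04, -4.29501915e+01, -3.26128829e+01, -1.16945462e-04,
        5.33117505e-03, -1.72767324e-05]), 'position': array([263.38627387, 593.58263762, 213.36667286]), 'tcp_rot': array([ 3.96107104e-04,  8.38372009e-01,  5.45097616e-01, -8.98465653e-04]), 'force': array([-0.31944163,  0.23789325, -0.09345805]), 'moment': array([0.02776925, 0.0030277 , 0.03358538]), 'width': 85.24166700839048}
scene {'fovy': 44.97632175587378, 'cx': 254.92252616509174, 'cy': 193.43859524627422, 'xyz': array([ 1196.55960953, -1002.6522559 ,  1593.59427029]), 'attitude': array([-0.31962905,  0.90743653,  0.25814248, -0.08808334])}
top {'fovy': 48.883276413669265, 'cx': 258.48649437716267, 'cy': 194.57815750144823, 'xyz': array([ 339.15685185,   -5.9247678 , 1504.19633439]), 'attitude': array([-0.05255311,  0.70983508, -0.6
[... 1111 characters left out ...]

dial [271.5, 177.0] 0.98 [620.5 -68.2 170. ]
dial [248.4, 224.5] 0.53 [465.9   3.7 170. ]
stud_end [256.7, 220.3] 0.58 [496.7 -24.4   8. ]
offcut [281.2, 256.2] 0.83 [ 371.7 -112.7    0. ]
S wedge [242.7, 164.1] 0.73 [393.3 207.9   0. ]
S wedge [239.7, 187.1] 0.62 [456.4  84.4   0. ]
S wedge [283.5, 193.1] 0.59 [638.9 157.6   0. ]
S wedge_nose [267.6, 186.1] 0.68 [558.9 155.    0. ]
S wedge_nose [248.4, 149.4] 0.67 [365.3 302.   -0. ]
S wedge_nose [233.3, 200.4] 0.52 [473.4   6.6  -0. ]
S wedge_butt [247.2, 178.6] 0.67 [462.8 136.9  10. ]
S wedge_butt [235.5, 165.9] 0.46 [376.2 173.4  10. ]
S bad_foot [236.3, 197.9] 0.58 [498.6  -5.8  48. ]
S stud_end [236.0, 207.5] 0.38 [508.  -24.5   8. ]
```

View pics/top1.png

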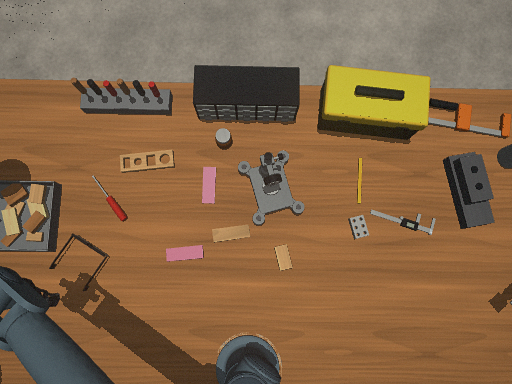

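View pics/wr1.png

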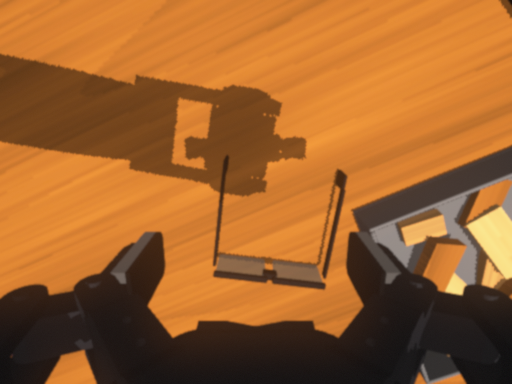

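>>> jog_arm([
  [[-0.021, 0.023, -0.003], 0],
  [[-0.021, 0.023, -0.003], 0],
  [[-0.021, 0.023, -0.003], 0],
  [[-0.021, 0.023, -0.003], 0],
  [[-0.021, 0.023, -0.003], 0],
  [[-0.021, 0.023, -0.003], 0],
  [[-0.021, 0.023, -0.003], 0],
  [[-0.021, 0.023, -0.003], 0],
], grip=0.15)

```text
time_s: 1.72
position: [364.1, 364.5, 238.8]
tcp_rot: [0.0, 0.838, 0.545, 0.0]
force: [1.3, -0.1, 0.2]
width: 12.6
```

>>> jog_arm([
  [[-0.021, 0.023, -0.003], 0],
  [[-0.021, 0.023, -0.003], 0],
  [[-0.021, 0.023, -0.003], 0],
  [[-0.021, 0.023, -0.003], 0],
  [[-0.021, 0.023, -0.003], 0],
  [[-0.021, 0.023, -0.003], 0],
  [[-0.021, 0.023, -0.003], 0],
  [[-0.021, 0.023, -0.003], 0],
])

```text
time_s: 2.38
position: [464.1, 136.2, 262.9]
tcp_rot: [0.0, 0.838, 0.545, 0.0]
force: [0.6, 0.1, -0.2]
width: 12.7
```

>>> jog_arm([
  [[0, 0, 0], 0.11],
  [[0, 0, 0], 0.11],
  [[0, 0, 0], 0.11],
  [[0, 0, 0], 0.11],
  [[0, 0, 0], 0.11],
  [[0, 0, 0], 0.11],
  [[0, 0, 0], 0.11],
  [[0, 0, 0], 0.11],
])

```text
time_s: 3.05
position: [463.7, 137.7, 262.6]
tcp_rot: [0.0, 0.991, 0.133, 0.0]
force: [-0.4, -0.0, 0.0]
width: 12.9
```

```bash
cat > look.py <<'E'
import sys
from h import *
o=ctrl.get_obs(); c=cam('wrist',o); a=ctrl.camera('wrist'); cv2.imwrite(f'pics/{sys.argv[1]}.png',a[:,:,::-1])
Rt=q2R(o['tcp_rot']); print(o['time_s'],o['position'].round(1),'F',o['force'].round(1),'toolx',Rt[:,0].round(3),'tooly',Rt[:,1].round(3),'w',o['width'])
for l,z in [('wedge',0),('wedge_nose',0),('wedge_butt',10),('bad_foot',48),('stud_end',8),('dial',170)]:
    for d in ctrl.tip_of('wrist',l)[:3]: print('W',l,np.round(d['pixel'],1),round(d['conf'],2),px2w(c,d['pixel'],z).round(1))
E
python3 look.py w2
```

```text
3.05 [463.7 137.7 262.6] F [-0.4 -0.   0. ] toolx [0.964 0.264 0.   ] tooly [ 0.264 -0.964  0.   ] w 12.898745085689994
W wedge [235.1 181.1] 0.82 [448.5  85.8   0. ]
W wedge [211.2  78.6] 0.57 [384.3 211.6   0. ]
W wedge_nose [320.1 159.6] 0.89 [555.4 147.3   0. ]
W wedge_nose [218.9  10.7] 0.84 [375.4 291.5   0. ]
W wedge_nose [232.6 237. ] 0.73 [466.4   0.6   0. ]
W wedge_butt [239.5 150. ] 0.92 [443.4 132.3  10. ]
W wedge_butt [416.7 185.1] 0.77 [694.5 149.9  10. ]
W wedge_butt [203.2 120.6] 0.69 [387.5 157.5  10. ]
W bad_foot [248.8 276. ] 0.97 [500.  -27.5  48. ]
W bad_foot [254.5 260. ] 0.66 [501.1  -1.6  48. ]
W stud_end [252.  261.5] 0.76 [504.1 -26.8   8. ]
```

View pics/w2.png

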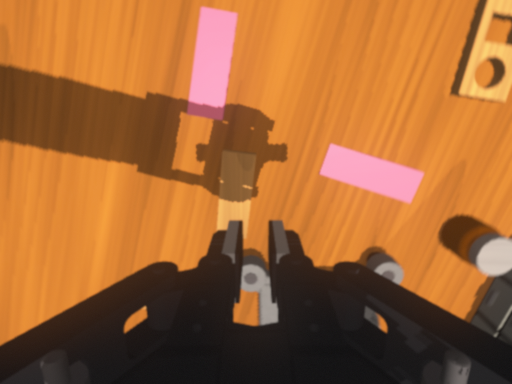

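>>> jog_arm([
  [[-0.025, -0.005, 0], 0.05],
  [[-0.025, -0.005, 0], 0.045],
  [[-0.025, -0.005, 0], 0],
  [[0, 0, 0], 0],
  [[0, 0, 0], 0],
])

```text
time_s: 3.82
position: [387.0, 135.7, 262.8]
tcp_rot: [0.0, 0.996, 0.089, 0.001]
force: [0.1, -0.2, 0.2]
width: 12.6
```

```bash
cat >> look.py <<'E'
for l in ['wedge','stand']:
    for d in ctrl.outline_of('wrist',l)[:3]:
        m=d['region'].astype(np.uint8); cn=max(cv2.findContours(m,0,2)[0],key=cv2.contourArea)
        ap=cv2.approxPolyDP(cn,0.03*cv2.arcLength(cn,True),True)[:,0]
        col=a[d['region']].mean(0).round(0)
        print(l,round(d['conf'],2),d['bbox'],col,ap.tolist()[:8],'z0',[px2w(c,p,0)[:2].round(0).tolist() for p in ap[:6]])
E
python3 look.py w3; python3 -c "
from workcell import ctrl;print(ctrl.tip_reach)"
```

```text
3.8167 [387.  135.7 262.8] F [ 0.1 -0.2  0.2] toolx [0.984 0.178 0.002] tooly [ 0.178 -0.984  0.   ] w 12.62871919308145
W wedge [263.8  90. ] 0.87 [384.9 214.7   0. ]
W wedge [290.4 191.9] 0.84 [448.6  83.7   0. ]
W wedge [436.8 169.8] 0.56 [645.3 152.3   0. ]
W wedge_nose [288.3 249.1] 0.98 [464.4  -5.8   0. ]
W wedge_nose [379.5 160.8] 0.85 [561.9 150.4   0. ]
W wedge_butt [257.3 130.3] 0.77 [385.6 162.5  10. ]
W wedge_butt [470.6 180.6] 0.77 [690.4 147.1  10. ]
W wedge_butt [297.  160.9] 0.58 [446.5 131.4  10. ]
W stud_end [314.8 270. ] 0.49 [509.6 -29.    8. ]
wedge 0.9 [244.6, 23.2, 39.6, 109.1] [242. 155. 182.] [[251, 25], [243, 128], [276, 131], [284, 28]] z0 [[355.0, 288.0], [366.0, 161.0], [411.0, 165.0], [396.0, 292.0]]
wedge 0.79 [375.5, 144.2, 105.3, 52.9] [252. 162. 189.] [[376, 176], [470, 196], [481, 166], [384, 146]] z0 [[563.0, 128.0], [706.0, 124.0], [705.0, 169.0], [562.0, 172.0]]
wedge 0.7 [276.5, 161.6, 34.9, 84.9] [238. 178.  97.] [[280, 161], [276, 219], [304, 245], [311, 165]] z0 [[425.0, 125.0], [436.0, 39.0], [486.0, 5.0], [469.0, 127.0]]
stand 0.89 [315.9, 247.7, 153.1, 85.5] [126. 114. 107.] [[385, 275], [441, 305], [443, 287], [469, 267], [434, 248], [420, 272]] z0 [[622.0, -23.0], [726.0, -59.0], [718.0, -27.0], [746.0, 14.0], [682.0, 35.0], [674.0, -8.0]]
11.0
```

View pics/w3.png

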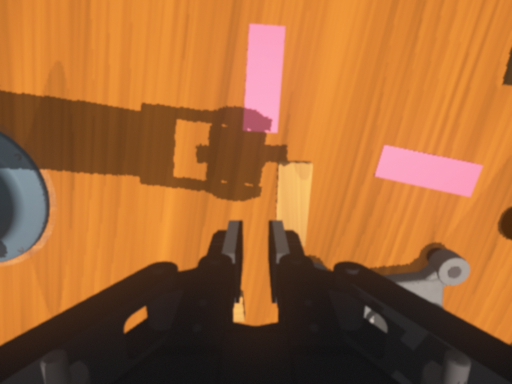

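>>> jog_arm([
  [[0.0123, 0.03, -0.006], 0],
  [[0.0123, 0.03, -0.006], 0],
  [[0.0123, 0.03, -0.006], 0],
  [[0.0123, 0.03, -0.006], 0],
  [[0.0123, 0.03, -0.006], 0],
  [[0.0123, 0.03, -0.006], 0],
  [[0.0123, 0.03, -0.006], 0],
  [[0, 0, 0], 0],
])

```text
time_s: 4.93
position: [511.7, -60.2, 305.3]
tcp_rot: [0.001, 0.996, 0.087, 0.001]
force: [0.0, 0.4, 0.1]
width: 12.7
```

>>> jog_arm([
  [[0, 0, 0], 0],
  [[0, 0, 0], 0],
  [[0, 0, 0], 0],
])

```text
time_s: 5.18
position: [508.8, -55.0, 304.1]
tcp_rot: [-0.0, 0.996, 0.089, -0.0]
force: [0.6, 0.2, -0.5]
width: 12.6
```

```bash
python3 look.py w4; python3 - <<'E'
from h import *
c=cam('wrist'); a=cv2.imread('pics/w4.png')
# candidate wedge poly overlay: nose, heading
n0=np.array([465.5,-3]);th=0.165;u=np.array([np.sin(th),-np.cos(th)]);n=np.array([-u[1],u[0]])
P=[(*(n0+22.5*s*n-L*u),z) for s,L,z in [(-1,0,2),(1,0,2),(1,130,20),(-1,130,20)]]
cv2.polylines(a,[np.array([w2px(c,p) for p in P]).round().astype(int)],True,(255,0,0),1)
th=np.linspace(0,6.28,40)
cv2.polylines(a,[np.array([w2px(c,(500+22*np.cos(t),-27.5+22*np.sin(t),48)) for t in th]).round().astype(int)],True,(0,255,0),1)
cv2.imwrite('pics/w4o.png',a)
E
```

```text
5.1833 [508.8 -55.  304.1] F [ 0.6  0.2 -0.5] toolx [ 0.984  0.178 -0.001] tooly [ 0.178 -0.984 -0.001] w 12.62156297380932
W wedge [380.3  16.4] 0.74 [645.4 147.8   0. ]
W wedge [229.6  41.5] 0.64 [448.3  80.3   0. ]
W wedge_nose [317.8   2. ] 0.65 [557.6 149.7   0. ]
W wedge_nose [233.4 101.2] 0.55 [466.2   2.1   0. ]
W wedge_butt [413.   21.8] 0.84 [687.1 146.4  10. ]
W bad_foot [254.3 129.2] 0.91 [502.8 -27.8  48. ]
W stud_end [258.8 131.1] 0.8 [510.3 -33.    8. ]
W stud_end [471.5  74.4] 0.68 [789.6  97.5   8. ]
W dial [357.1 200.8] 0.76 [615.8 -68.3 170. ]
wedge 0.81 [211.6, 0.0, 38.2, 103.4] [248. 195. 108.] [[214, 0], [217, 98], [247, 102], [248, 0]] z0 [[420.0, 127.0], [442.0, 2.0], [486.0, 5.0], [465.0, 135.0]]
wedge 0.62 [319.0, 0.0, 105.1, 41.3] [251. 172. 202.] [[319, 19], [410, 39], [424, 0], [321, 0]] z0 [[564.0, 130.0], [694.0, 128.0], [698.0, 177.0], [561.0, 153.0]]
stand 0.7 [238.4, 101.9, 244.6, 152.0] [136. 124. 115.] [[482, 221], [395, 172], [405, 99], [240, 127], [261, 242]] z0 [[893.0, -111.0], [730.0, -58.0], [712.0, 50.0], [482.0, -33.0], [547.0, -212.0]]
```

View pics/w4o.png

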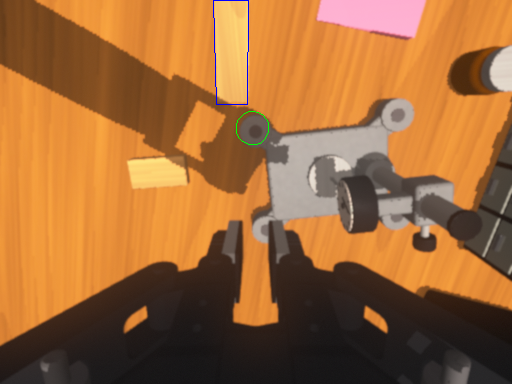

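>>> jog_arm([
  [[-0.018, -0.029, 0], 0],
  [[-0.018, -0.029, 0], 0],
  [[-0.018, -0.029, 0.01], 0],
  [[-0.018, -0.029, 0.02], 0],
  [[-0.018, -0.029, 0.02], 0],
  [[0, 0, 0.03], 0],
  [[0, 0, 0.03], 0],
  [[0, 0, 0.03], 0],
])

```text
time_s: 6.3
position: [394.9, 71.5, 163.8]
tcp_rot: [0.0, 0.996, 0.09, 0.001]
force: [0.3, 0.9, -0.2]
width: 12.5
```

>>> jog_arm([
  [[0, 0, 0.03], 0],
  [[0, 0, 0.03], 0],
  [[0, 0, 0.02], 0],
  [[0, 0, 0.01], 0],
  [[0, 0, 0], 0],
  [[0, 0, 0], 0],
])

```text
time_s: 6.8
position: [394.9, 71.0, 74.4]
tcp_rot: [-0.0, 0.996, 0.089, -0.0]
force: [-0.1, -0.2, 0.3]
width: 13.1
```

```bash
python3 look.py w5
```

```text
6.8 [394.9  71.   74.4] F [-0.1 -0.2  0.3] toolx [ 0.984  0.177 -0.001] tooly [ 0.177 -0.984 -0.   ] w 13.05109385717866
W wedge [326.6 184.7] 0.84 [450.4  82.4   0. ]
W wedge_nose [489.9 124.4] 0.71 [559.7 149.7   0. ]
W wedge_nose [318.1 278.1] 0.65 [463.1  -0.5   0. ]
W wedge_butt [267.4  64.2] 0.72 [387.4 160.7  10. ]
W wedge_butt [335.9 126.9] 0.6 [443.8 127.9  10. ]
W stud_end [361.  321.3] 0.51 [507.1 -30.8   8. ]
wedge 0.91 [484.2, 93.2, 26.4, 65.7] [253. 174. 206.] [[505, 94], [482, 151], [511, 158], [511, 95]] z0 [[562.0, 172.0], [561.0, 130.0], [585.0, 128.0], [567.0, 173.0]]
wedge 0.86 [298.0, 122.5, 76.9, 148.3] [239. 190. 105.] [[364, 125], [303, 126], [299, 234], [322, 269], [350, 256]] z0 [[467.0, 133.0], [422.0, 124.0], [438.0, 37.0], [464.0, 9.0], [485.0, 25.0]]
wedge 0.83 [238.1, 0.5, 69.9, 69.0] [252. 178. 210.] [[240, 0], [238, 59], [302, 64], [309, 0]] z0 [[362.0, 198.0], [366.0, 161.0], [412.0, 166.0], [408.0, 207.0]]
stand 0.92 [366.3, 309.2, 145.3, 40.1] [68. 61. 57.] [[365, 310], [367, 319], [387, 331], [380, 316], [369, 309]] z0 [[512.0, -25.0], [516.0, -33.0], [538.0, -43.0], [527.0, -28.0], [515.0, -23.0]]
```

>>> jog_arm([
  [[0, 0, 0.025], 0],
  [[0, 0, 0.02], 0],
  [[0, 0, 0.01], 0],
  [[0, 0, 0.0045], 0],
  [[0, 0, 0], 0],
  [[0.004, 0, 0], 0],
  [[0.005, 0, 0], 0],
  [[0.005, 0, 0], 0],
])

```text
time_s: 7.92
position: [410.4, 73.4, 16.0]
tcp_rot: [0.0, 0.996, 0.089, 0.001]
force: [0.3, -0.4, -0.3]
width: 12.8
```

>>> jog_arm([
  [[0.005, 0, 0], 0],
  [[0.005, 0, 0], 0],
  [[0.005, 0, 0], 0],
  [[0.005, 0, 0], 0],
  [[0.004, 0, 0], 0],
  [[0.002, 0, 0], 0],
  [[0, 0, 0], 0],
  [[0, 0, 0], 0],
])

```text
time_s: 8.58
position: [434.3, 78.0, 14.9]
tcp_rot: [-0.0, 0.996, 0.089, -0.0]
force: [-0.3, -0.7, 0.3]
width: 12.9
```

```bash
python3 look.py w6
```

```text
8.5833 [434.3  78.   14.9] F [-0.3 -0.7  0.3] toolx [ 0.984  0.177 -0.   ] tooly [ 0.177 -0.984 -0.   ] w 12.891742890577463
W wedge [284.7 210.8] 0.93 [451.7  82.9   0. ]
W wedge_nose [279.2 326. ] 0.67 [464.8   1.1   0. ]
W wedge_butt [288.5 133.2] 0.81 [443.1 129.7  10. ]
W wedge_butt [193.3  47.8] 0.8 [388.2 162.3  10. ]
wedge 0.75 [144.7, 1.4, 97.8, 52.1] [248. 180. 208.] [[142, 0], [150, 45], [240, 52], [243, 0]] z0 [[358.0, 181.0], [364.0, 161.0], [411.0, 166.0], [408.0, 190.0]]
wedge 0.69 [485.3, 103.9, 25.6, 73.9] [253. 181. 212.] [[511, 102], [487, 170], [511, 174]] z0 [[561.0, 167.0], [562.0, 128.0], [577.0, 129.0]]
wedge 0.55 [243.1, 130.6, 93.6, 197.7] [171. 123.  70.] [[333, 135], [247, 135], [247, 324], [277, 321], [271, 220], [320, 266]] z0 [[469.0, 132.0], [422.0, 124.0], [443.0, -1.0], [463.0, 5.0], [445.0, 76.0], [481.0, 50.0]]
```

View pics/w6.png

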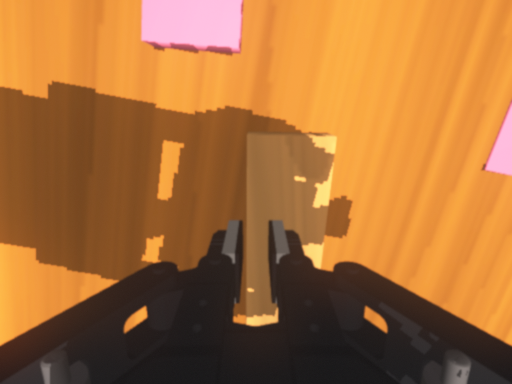

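>>> jog_arm([
  [[-0.01, 0, 0], 0],
  [[-0.015, 0, 0], 0],
  [[-0.015, 0, 0], 0],
  [[0, 0, 0], 0],
  [[0, 0, 0.002], 0],
  [[0, 0, 0.002], 0],
  [[0, 0, 0.001], 0],
  [[0, 0, 0], 0],
])

```text
time_s: 9.7
position: [395.5, 70.9, 9.8]
tcp_rot: [-0.0, 0.996, 0.089, -0.0]
force: [-0.5, -0.5, 0.6]
width: 12.8
```

```bash
python3 look.py w7 | egrep -v "^stand|bad"; python3 - <<'E'
import cv2
cv2.imwrite('pics/w7c.png',cv2.imread('pics/w7.png'))
E
```

```text
9.7 [395.5  70.9   9.8] F [-0.5 -0.5  0.6] toolx [ 0.984  0.177 -0.   ] tooly [ 0.177 -0.984 -0.   ] w 12.835088742412651
W wedge [351.  212.6] 0.86 [450.6  83.3   0. ]
W wedge_butt [367.3 133.7] 0.83 [443.7 129.9  10. ]
W wedge_butt [274.4  47.1] 0.82 [388.6 161.8  10. ]
W dial [354.3 213.9] 0.2 [383.3 137.  170. ]
wedge 0.94 [228.8, 0.0, 101.4, 52.1] [248. 181. 209.] [[228, 0], [229, 45], [325, 45], [329, 0]] z0 [[362.0, 180.0], [366.0, 160.0], [414.0, 169.0], [411.0, 189.0]]
wedge 0.62 [309.9, 134.4, 112.2, 190.1] [235. 194. 109.] [[320, 133], [314, 265], [387, 277], [419, 139]] z0 [[422.0, 125.0], [437.0, 46.0], [484.0, 46.0], [476.0, 132.0]]
```

View pics/w7.png

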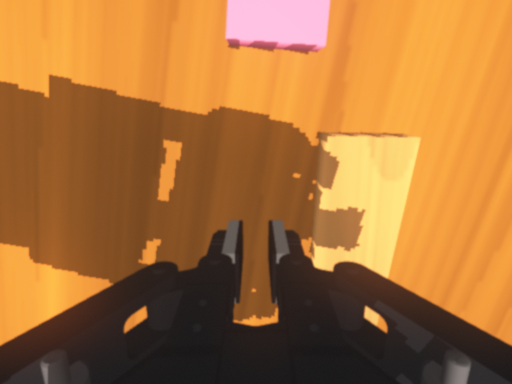

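>>> jog_arm([
  [[0, 0, -0.015], 0],
  [[0, 0, 0], 0],
  [[0, 0, 0], 0],
  [[0, 0, 0], 0],
  [[0, 0, 0.005], 0],
  [[0, 0, 0.003], 0],
  [[0, 0, 0], 0],
], grip=0)

```text
time_s: 10.73
position: [393.9, 71.0, 15.7]
tcp_rot: [-0.0, 0.996, 0.089, -0.001]
force: [-0.4, -0.4, -0.5]
width: 0.0
```

>>> jog_arm([
  [[0, 0, 0.002], 0],
  [[0, 0, 0.001], 0],
  [[0, 0, 0.001], 0],
  [[0, 0, 0], 0],
])

```text
time_s: 11.07
position: [394.9, 71.0, 12.8]
tcp_rot: [-0.0, 0.996, 0.089, -0.0]
force: [0.0, -0.2, -0.7]
width: -0.2
```

>>> jog_arm([
  [[0, 0, 0.001], 0],
  [[0, 0, 0.001], 0],
  [[0, 0, 0.001], 0],
  [[0, 0, 0], 0],
])

```text
time_s: 11.4
position: [394.9, 71.0, 9.8]
tcp_rot: [-0.0, 0.996, 0.089, -0.0]
force: [-0.1, 1.2, -0.7]
width: 0.2
```

>>> jog_arm([
  [[0, 0, 0.001], 0],
  [[0, 0, 0.001], 0],
  [[0, 0, 0.001], 0],
  [[0, 0, 0], 0],
])

```text
time_s: 11.73
position: [394.8, 70.9, 6.8]
tcp_rot: [-0.0, 0.996, 0.089, -0.0]
force: [-0.5, 0.2, -0.8]
width: -0.4
```

>>> jog_arm([
  [[0, 0, 0.001], 0],
  [[0, 0, 0.001], 0],
  [[0, 0, 0.001], 0],
  [[0, 0, 0], 0],
])

```text
time_s: 12.07
position: [394.8, 71.0, 3.8]
tcp_rot: [-0.0, 0.996, 0.089, -0.0]
force: [-0.5, -0.4, -0.2]
width: 0.2
```

>>> jog_arm([
  [[0, 0, 0.001], 0],
  [[0, 0, 0.001], 0],
  [[0, 0, 0.001], 0],
  [[0, 0, 0], 0],
])

```text
time_s: 12.4
position: [394.8, 70.9, 0.8]
tcp_rot: [-0.0, 0.996, 0.089, -0.0]
force: [-0.3, -0.8, 0.5]
width: -0.2
```

```bash
python3 look.py w8 | egrep -v "^stand|bad"; python3 - <<'E'
import cv2
from h import *
from workcell import ctrl
print(ctrl.get_obs()); print(ctrl.tip_reach)
a=cv2.imread('pics/w8.png'); s=ctrl.camera('scene')[:,:,::-1]
c=cam('scene'); p=w2px(c,(395,71,0)).astype(int); print(p)
s=s[p[1]-50:p[1]+40,p[0]-60:p[0]+60]
cv2.imwrite('pics/w8c.png',np.hstack([cv2.resize(a[100:350,130:400],None,fx=1.5,fy=1.5),cv2.resize(s,(390,375)[::1],interpolation=2)]))
E
```

```text
12.4 [394.8  70.9   0.8] F [-0.3 -0.8  0.5] toolx [ 0.984  0.177 -0.   ] tooly [ 0.177 -0.984 -0.   ] w -0.15583730964044876
W wedge [359.5 220.3] 0.62 [452.3  82.6   0. ]
W wedge_butt [277.1  45. ] 0.9 [388.8 161.5  10. ]
W wedge_butt [374.7 136.7] 0.62 [443.6 129.5  10. ]
wedge 0.97 [316.0, 132.2, 118.9, 203.2] [234. 194. 109.] [[326, 135], [315, 265], [395, 288], [432, 142]] z0 [[423.0, 125.0], [434.0, 51.0], [485.0, 44.0], [478.0, 132.0]]
wedge 0.93 [226.4, 2.9, 108.0, 47.7] [247. 180. 209.] [[227, 1], [230, 42], [331, 40], [334, 0]] z0 [[363.0, 177.0], [367.0, 160.0], [414.0, 170.0], [411.0, 187.0]]
{'time_s': 12.85, 'joints': array([-1.06645653e-01, -6.32997749e-03,  2.28785521e+00, -4.96072602e-05,
        8.59938794e-01, -2.84669293e-01]), 'joint_velocities': array([-0.00106101, -0.00033832, -0.00128537, -0.00293807, -0.00093044,
       -0.00034004]), 'effort': array([-1.56428059e-04, -2.32520521e+01, -2.35195291e+01, -2.01594280e-04,
        2.47858753e-05,  4.95948626e-06]), 'position': array([395.07105796,  70.94004931,   1.04213318]), 'tcp_rot': array([3.09417398e-05, 9.96039622e-01, 8.89104435e-02, 5.94310320e-05]), 'force': array([-0.91401009,  0.59091377,  0.87660771]), 'moment': array([ 0.03221805, -0.03853036, -0.03282727]), 'width': -0.17805015960280476}
11.0
[226 183]
```

View pics/w8c.png

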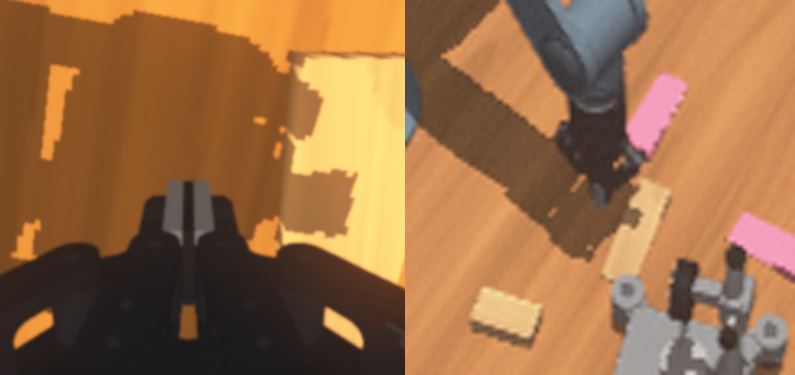

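>>> jog_arm([
  [[0, 0, 0.001], 0],
  [[0, 0, 0.001], 0],
  [[0, 0, 0], 0],
])

```text
time_s: 13.15
position: [394.8, 71.0, -1.2]
tcp_rot: [-0.0, 0.996, 0.089, -0.0]
force: [0.4, 0.0, 0.2]
width: -0.2
```

>>> jog_arm([
  [[0, 0, 0.001], 0],
  [[0, 0, 0.001], 0],
  [[0, 0, 0], 0],
])

```text
time_s: 13.4
position: [394.9, 71.0, -3.2]
tcp_rot: [-0.0, 0.996, 0.089, -0.0]
force: [-1.0, 0.5, -0.4]
width: -0.2
```

>>> jog_arm([
  [[0, 0, 0.001], 0],
  [[0, 0, 0.001], 0],
  [[0, 0, 0], 0],
])

```text
time_s: 13.65
position: [394.9, 71.0, -5.2]
tcp_rot: [-0.0, 0.996, 0.089, -0.0]
force: [-0.4, -0.9, -0.1]
width: 0.0
```

>>> jog_arm([
  [[0, 0, 0.001], 0],
  [[0, 0, 0.001], 0],
  [[0, 0, 0], 0],
])

```text
time_s: 13.9
position: [394.9, 70.9, -7.2]
tcp_rot: [-0.0, 0.996, 0.089, -0.0]
force: [-0.8, -0.2, 0.1]
width: -0.2
```

>>> jog_arm([
  [[0, 0, 0.001], 0],
  [[0, 0, 0.001], 0],
  [[0, 0, 0], 0],
])

```text
time_s: 14.15
position: [394.8, 70.9, -9.2]
tcp_rot: [-0.0, 0.996, 0.089, -0.0]
force: [0.0, -0.5, -0.5]
width: -0.1
```

>>> jog_arm([
  [[0, 0, 0.001], 0],
  [[0, 0, 0.001], 0],
  [[0, 0, 0], 0],
])

```text
time_s: 14.4
position: [394.8, 70.9, -11.2]
tcp_rot: [-0.0, 0.996, 0.089, -0.0]
force: [0.5, 0.4, -0.4]
width: -0.1
```

>>> jog_arm([
  [[0, 0, 0.001], 0],
  [[0, 0, 0.001], 0],
  [[0, 0, 0], 0],
])

```text
time_s: 14.65
position: [394.9, 71.0, -13.2]
tcp_rot: [-0.0, 0.996, 0.089, -0.0]
force: [0.6, 0.7, -0.3]
width: -0.0
```

>>> jog_arm([
  [[0, 0, 0.001], 0],
  [[0, 0, 0.001], 0],
  [[0, 0, 0], 0],
])

```text
time_s: 14.9
position: [394.9, 70.9, -15.2]
tcp_rot: [-0.0, 0.996, 0.089, -0.0]
force: [-0.3, 0.3, 0.3]
width: -0.4
```

```bash
python3 - <<'E'
from h import *
w=ctrl.camera('wrist')[:,:,::-1]; cv2.imwrite('pics/w9.png',w)
s=ctrl.camera('scene')[:,:,::-1].copy(); t=ctrl.camera('top')[:,:,::-1].copy()
o=ctrl.get_obs(); print(o['position'],o['force'])
out=[]
for n,im in(('scene',s),('top',t)):
    c=cam(n); p=w2px(c,(395,71,0)); q=p.astype(int)
    cr=cv2.resize(im[q[1]-32:q[1]+23,q[0]-32:q[0]+33],None,fx=6,fy=6,interpolation=cv2.INTER_NEAREST)
    for z,col in((0,(0,0,255)),(20,(0,255,0))):
        pp=(w2px(c,(395,71,z))-(q-32)+.5)*6; cv2.circle(cr,tuple(pp.astype(int)),3,col,1)
    out.append(cr)
cv2.imwrite('pics/t9.png',np.hstack(out))
E
```

```text
[395.01439582  70.92903232 -15.01985312] [ 0.21439996 -0.62446854 -0.0798501 ]
```

View pics/t9.png

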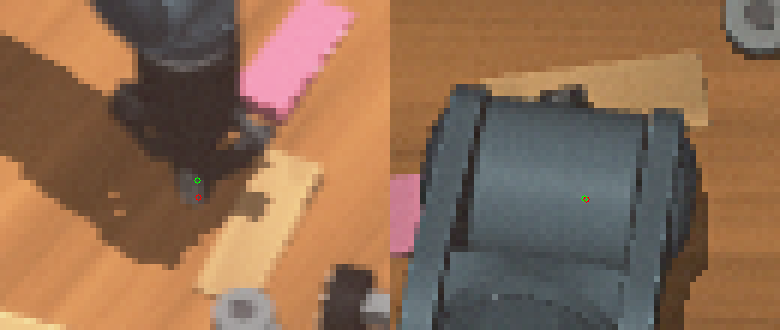

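>>> jog_arm([
  [[0, 0, 0.001], 0],
  [[0, 0, 0.001], 0],
  [[0, 0, 0], 0],
])

```text
time_s: 15.3
position: [395.2, 70.9, -16.7]
tcp_rot: [-0.0, 0.996, 0.089, -0.0]
force: [-1.4, 0.0, 4.3]
width: -0.1
```

>>> jog_arm([
  [[0, 0, 0.001], 0],
  [[0, 0, 0.001], 0],
  [[0, 0, 0], 0],
])

```text
time_s: 15.55
position: [395.3, 70.9, -16.9]
tcp_rot: [-0.0, 0.996, 0.089, -0.002]
force: [-12.5, 0.8, 32.5]
width: 0.1
```

>>> jog_arm([
  [[0, 0, 0.001], 0],
  [[0, 0, 0.001], 0],
  [[0, 0, 0], 0],
])

```text
time_s: 15.8
position: [395.4, 70.9, -17.0]
tcp_rot: [-0.0, 0.996, 0.09, -0.003]
force: [-24.5, -0.1, 60.2]
width: 0.1
```

>>> jog_arm([
  [[0, 0, -0.0045], 0],
  [[0, 0, -0.004], 0],
  [[0, 0, 0], 0],
  [[0.005, 0, 0], 0],
  [[0.005, 0, 0], 0],
  [[0.005, 0, 0], 0],
  [[0.005, 0, 0], 0],
  [[0.005, 0, 0], 0],
])

```text
time_s: 16.47
position: [420.1, 75.5, -12.8]
tcp_rot: [-0.0, 0.996, 0.089, -0.0]
force: [-0.3, 0.2, -0.6]
width: 0.3
```

>>> jog_arm([
  [[0.004, 0, 0], 0],
  [[0.004, 0, 0], 0],
  [[0.004, 0, 0], 0],
  [[0.004, 0, 0], 0],
  [[0.004, 0, 0], 0],
  [[0, 0, 0], 0],
  [[0, 0, 0], 0],
])

```text
time_s: 17.05
position: [439.5, 78.9, -12.5]
tcp_rot: [0.0, 0.996, 0.089, 0.0]
force: [0.5, -0.0, 0.2]
width: 0.0
```

```bash
python3 look.py w10 | egrep -v "bad"
```

```text
17.05 [439.5  78.9 -12.5] F [ 0.5 -0.   0.2] toolx [0.984 0.177 0.   ] tooly [ 0.177 -0.984  0.   ] w 0.010473415820478216
W wedge [325.4 234.2] 0.68 [475.8  84.4   0. ]
W wedge_butt [169.6  36.9] 0.68 [389.2 162.5  10. ]
W wedge_butt [340.6 144.2] 0.64 [468.9 132.2  10. ]
W wedge_butt [323.3 229.9] 0.64 [471.   90.5  10. ]
W dial [321.4 230.8] 0.64 [420.5 154.1 170. ]
wedge 0.77 [101.1, 1.0, 127.0, 46.4] [243. 172. 200.] [[101, 0], [101, 25], [121, 37], [225, 43], [228, 0]] z0 [[356.0, 173.0], [357.0, 163.0], [365.0, 160.0], [411.0, 166.0], [409.0, 183.0]]
wedge 0.7 [278.8, 136.4, 123.6, 185.0] [200. 153.  87.] [[292, 138], [290, 255], [368, 275], [402, 151]] z0 [[448.0, 130.0], [460.0, 69.0], [504.0, 65.0], [502.0, 133.0]]
```

>>> jog_arm([
  [[0.0035, 0, 0], 0],
  [[0.003, 0, 0], 0],
  [[0, 0, 0], 0],
  [[0, 0, 0], 0],
  [[-0.01, 0, 0], 0],
  [[0, 0, -0.02], 0],
  [[0, 0, -0.035], 0],
  [[0, 0, -0.035], 0],
])

```text
time_s: 18.17
position: [433.3, 78.3, 77.0]
tcp_rot: [-0.0, 0.996, 0.089, -0.002]
force: [1.6, -0.4, 0.2]
width: -0.0
```

>>> jog_arm([
  [[0.01, 0.01, -0.035], 0],
  [[0.01, 0.01, -0.035], 0],
  [[0.01, 0.01, -0.035], 0],
  [[0.01, 0.01, -0.035], 0],
  [[0.01, 0.01, -0.035], 0],
  [[0, 0.01, -0.03], 0],
  [[0, 0, 0], 0],
  [[0, 0, 0], 0],
])

```text
time_s: 18.83
position: [496.1, 27.6, 284.2]
tcp_rot: [0.0, 0.996, 0.088, 0.002]
force: [0.8, -0.6, -0.4]
width: -0.0
```

```bash
python3 look.py w11 ; python3 - <<'E'
from h import *
c=cam('wrist'); a=cv2.imread('pics/w11.png')
n0=np.array([498,2.]);th=0.165;u=np.array([np.sin(th),-np.cos(th)]);n=np.array([-u[1],u[0]])
P=[(*(n0+22.5*s*n-L*u),z) for s,L,z in [(-1,0,2),(1,0,2),(1,130,20),(-1,130,20)]]
cv2.polylines(a,[np.array([w2px(c,p) for p in P]).round().astype(int)],True,(255,0,0),1)
th=np.linspace(0,6.28,40)
for X,Y,k in ((502,-28,1),):
  cv2.polylines(a,[np.array([w2px(c,(X+22*np.cos(t),Y+22*np.sin(t),48)) for t in th]).round().astype(int)],True,(0,255,0),1)
cv2.imwrite('pics/w11o.png',cv2.resize(a[0:300,150:450],None,fx=2,fy=2))
E
```

```text
18.8333 [496.1  27.6 284.2] F [ 0.8 -0.6 -0.4] toolx [0.984 0.176 0.003] tooly [ 0.176 -0.984  0.001] w -0.04774940916226917
W wedge [250.7 102.7] 0.84 [480.3  87.1   0. ]
W wedge [374.5  77.8] 0.67 [641.7 149.5   0. ]
W wedge_nose [314.8  64.4] 0.67 [557.2 151.8   0. ]
W wedge_nose [248.1 161.7] 0.6 [491.    3.7   0. ]
W wedge_butt [189.9  31.4] 0.89 [388.  160.9  10. ]
W wedge_butt [411.2  83.1] 0.77 [688.8 150.4  10. ]
W wedge_butt [255.3  65.2] 0.73 [478.1 135.6  10. ]
W bad_foot [253.4 192.4] 0.8 [504.4 -26.8  48. ]
W stud_end [254.2 185.9] 0.66 [505.9 -28.9   8. ]
W stud_end [320.1 223.9] 0.33 [615.9 -70.8   8. ]
W stud_end [253.6  66.2] 0.23 [476.1 134.2   8. ]
wedge 0.83 [174.4, 0.0, 35.9, 35.4] [246. 157. 184.] [[172, 0], [174, 30], [209, 32], [209, 0]] z0 [[359.0, 195.0], [365.0, 160.0], [411.0, 166.0], [406.0, 203.0]]
wedge 0.83 [311.8, 48.4, 107.3, 55.3] [253. 177. 205.] [[321, 50], [314, 83], [411, 99], [420, 68]] z0 [[561.0, 171.0], [562.0, 128.0], [700.0, 131.0], [699.0, 173.0]]
wedge 0.77 [233.1, 64.9, 39.1, 101.0] [192. 143.  79.] [[238, 65], [234, 159], [262, 162], [271, 70]] z0 [[455.0, 133.0], [470.0, 4.0], [511.0, 7.0], [500.0, 134.0]]
stand 0.92 [241.6, 161.8, 233.5, 166.4] [137. 126. 119.] [[242, 180], [299, 267], [475, 327], [390, 241], [404, 166]] z0 [[487.0, -25.0], [602.0, -153.0], [927.0, -214.0], [734.0, -83.0], [719.0, 38.0]]
stand 0.51 [126.4, 210.9, 61.2, 36.2] [236. 187. 102.] [[184, 211], [131, 214], [131, 244], [185, 241]] z0 [[407.0, -90.0], [327.0, -109.0], [331.0, -160.0], [414.0, -140.0]]
```

View pics/w11o.png

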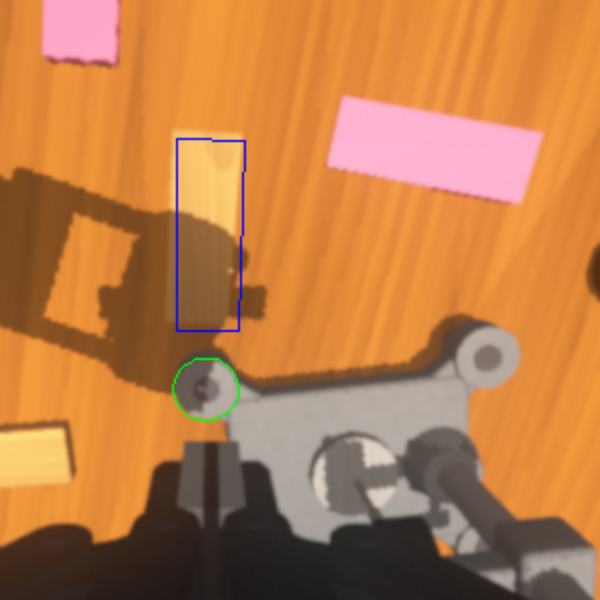

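>>> jog_arm([
  [[-0.003, -0.026, 0.02], 0],
  [[0, -0.026, 0.03], 0],
  [[0, -0.0265, 0.03], 0],
  [[0, -0.0265, 0.03], 0],
  [[0, -0.0265, 0.03], 0],
  [[0, 0, 0.03], 0],
  [[0, 0, 0.03], 0],
  [[0, 0, 0], 0],
], grip=0.25)

```text
time_s: 19.95
position: [464.2, 157.0, 76.4]
tcp_rot: [0.0, 0.996, 0.089, -0.006]
force: [-1.0, 0.4, -1.2]
width: 21.4
```

>>> jog_arm([
  [[0, 0, 0.02], 0],
  [[0, 0, 0.01], 0],
  [[0, 0, 0], 0],
  [[0, 0, 0], 0],
])

```text
time_s: 20.28
position: [469.9, 156.9, 53.3]
tcp_rot: [-0.0, 0.996, 0.089, 0.0]
force: [0.1, 0.4, 0.1]
width: 21.5
```

```bash
python3 look.py w12 | egrep -v "bad"
```

```text
20.2833 [469.9 156.9  53.3] F [0.1 0.4 0.1] toolx [0.984 0.177 0.   ] tooly [ 0.177 -0.984  0.   ] w 21.51151163863451
W wedge [141.1  97.7] 0.81 [383.3 210.    0. ]
W wedge [477.3 241.6] 0.69 [642.7 149.7   0. ]
W wedge [250.8 277.9] 0.6 [478.8  88.6   0. ]
W wedge_nose [373.5 223. ] 0.68 [560.9 150.5   0. ]
W wedge_butt [260.9 231.7] 0.88 [478.5 133.2  10. ]
W wedge_butt [135.5 170.7] 0.6 [386.8 162.2  10. ]
wedge 0.89 [98.9, 0.5, 77.6, 177.3] [235. 148. 177.] [[98, 0], [98, 170], [168, 176], [174, 0]] z0 [[353.0, 263.0], [357.0, 155.0], [406.0, 159.0], [399.0, 272.0]]
wedge 0.88 [221.0, 221.6, 61.0, 103.5] [183. 136.  76.] [[236, 224], [223, 319], [278, 322], [276, 228]] z0 [[460.0, 132.0], [463.0, 47.0], [508.0, 52.0], [490.0, 134.0]]
wedge 0.66 [369.2, 195.5, 142.8, 92.0] [253. 170. 202.] [[382, 197], [368, 250], [511, 284], [511, 219]] z0 [[561.0, 171.0], [563.0, 128.0], [682.0, 120.0], [661.0, 172.0]]
```

>>> jog_arm([
  [[0, 0, 0.025], 0],
  [[0, 0, 0.02], 0],
  [[0, 0, 0.014], 0],
  [[0, 0, 0.004], 0],
  [[0, 0, 0.0025], 0],
  [[0, 0, 0], 0],
  [[0, 0, 0], 0],
])

```text
time_s: 21.32
position: [470.3, 157.1, -12.1]
tcp_rot: [0.0, 0.996, 0.089, 0.001]
force: [0.3, -0.5, -0.1]
width: 21.2
```

>>> jog_arm([
  [[0, 0.005, 0], 0],
  [[0, 0.005, 0], 0],
  [[0, 0.005, 0], 0],
  [[0, 0.005, 0], 0],
  [[0, 0.005, 0], 0],
  [[0, 0.005, 0], 0],
  [[0, 0, 0], 0],
  [[0, 0, 0], 0],
])

```text
time_s: 21.98
position: [474.8, 127.1, -13.0]
tcp_rot: [0.0, 0.996, 0.088, -0.0]
force: [0.0, 0.3, 0.2]
width: 21.6
```

```bash
cat > fit.py <<'E'
# least-squares pose of the wooden wedge from top+scene(+wrist) outlines: centroid line
import sys
from h import *
for n in ['top','scene','wrist']:
    o=ctrl.get_obs(); c=cam(n,o); a=ctrl.camera(n); cv2.imwrite(f'pics/{sys.argv[1]}_{n}.png',a[:,:,::-1])
    if n=='wrist': print(o['time_s'],o['position'].round(1),'F',o['force'].round(1))
    for l,z in [('wedge_nose',0),('wedge',0),('wedge_butt',10),('bad_foot',48),('dial',170)]:
        for d in ctrl.tip_of(n,l)[:4]:
            w=px2w(c,d['pixel'],z)
            if l in('bad_foot','dial') or (415<w[0]<545 and -120<w[1]<170): print(n,l,np.round(d['pixel'],1),round(d['conf'],2),w[:2].round(1))
    for d in ctrl.outline_of(n,'wedge')[:4]:
        m=d['region']; col=a[m].mean(0)
        if col[2]<130:
            ys,xs=np.nonzero(m); P=np.array([px2w(c,(x,y),8)[:2] for x,y in zip(xs,ys)])
            mu=P.mean(0); _,s,V=np.linalg.svd(P-mu,full_matrices=False); v=V[0]*(-1 if V[0,1]>0 else 1)
            e=(P-mu)@v; print(n,'outline',round(d['conf'],2),'centroid',mu.round(1),'heading',round(float(np.arctan2(v[0],-v[1])),3),'extent',e.min().round(1),e.max().round(1),'front',(mu+v*e.max()).round(1))
E
python3 fit.py f1
```

```text
top wedge_nose [254.1 215.2] 0.76 [515.7 -14.9]
top wedge [233.2 227.9] 0.87 [469.1  58.8]
top wedge_butt [214.2 226.8] 0.86 [471.1 125.6]
top wedge_butt [233.5 225.5] 0.42 [476.7  57.5]
top bad_foot [257.2 218.2] 0.43 [499.8 -25.5]
top dial [275.  178.7] 0.65 [615.1 -79.5]
top outline 0.58 centroid [489.6  29.6] heading 0.197 extent -51.8 47.2 front [498.8 -16.7]
scene wedge_nose [238.1 206.5] 0.53 [509.3 -10.3]
scene wedge [242.  191.7] 0.78 [479.3  67.6]
scene wedge_butt [232.3 199. ] 0.61 [470.1   4.4]
scene wedge_butt [246.8 183.6] 0.56 [476.9 111.2]
scene bad_foot [234.8 201.1] 0.65 [502.6 -23.6]
scene dial [247.4 202.7] 0.86 [603.1 -81.6]
scene outline 0.61 centroid [485.6  66.4] heading 0.272 extent -58.1 70.8 front [504.6  -1.8]
22.6833 [474.8 127.5 -13. ] F [0.4 0.  0.8]
wrist wedge [256.7 330.5] 0.77 [486.5  68.2]
wrist wedge_butt [260.7 265.7] 0.66 [480. 115.]
wrist outline 0.86 centroid [480.5  97.8] heading 0.196 extent -20.9 19.7 front [484.4  78.5]
```

>>> jog_arm([
  [[0, 0.005, 0], 0],
  [[0, 0.005, 0], 0],
  [[0, 0.005, 0], 0],
  [[0, 0.005, 0], 0],
  [[0, 0.005, 0], 0],
  [[0, 0.005, 0], 0],
  [[0, 0.005, 0], 0],
  [[0, 0, 0], 0],
])

```text
time_s: 23.7
position: [481.3, 92.1, -12.9]
tcp_rot: [0.0, 0.996, 0.088, 0.0]
force: [0.8, -0.3, -1.1]
width: 21.0
```

```bash
python3 fit.py f2; python3 - <<'E'
from h import *
c=cam('wrist'); a=cv2.imread('pics/f2_wrist.png'); 
t=cv2.imread('pics/f2_top.png')[190:260,190:300]; s=cv2.imread('pics/f2_scene.png')[160:230,190:290]
cv2.imwrite('pics/f2v.png',np.hstack([a[150:384,100:400],cv2.resize(t,None,fx=3.343,fy=3.343,interpolation=2)[:234]]))
E
```

```text
top wedge_nose [263.3 214.4] 0.59 [519.1 -47.8]
top wedge [241. 222.] 0.7 [490.6  31.5]
top wedge_butt [226.8 223.7] 0.52 [482.8  81.4]
top bad_foot [259.2 218.2] 0.68 [499.9 -32.4]
top dial [270.8 176.5] 0.85 [622.2 -65.9]
top outline 0.64 centroid [494.1  11. ] heading 1.168 extent -24.9 23.9 front [516.    1.6]
scene wedge_nose [234.8 213.4] 0.76 [517.4 -48.6]
scene wedge [239.9 197.6] 0.5 [489.4  34.8]
scene wedge_butt [244.  190.1] 0.51 [486.4  73.2]
scene bad_foot [232.3 202.6] 0.43 [498.1 -35.8]
scene bad_foot [159.8 303.9] 0.26 [ 529.8 -555.3]
scene dial [249.4 204.4] 0.88 [614.1 -84.6]
scene outline 0.43 centroid [601.8 -37.3] heading 0.036 extent -161.3 143.1 front [ 607.  -180.3]
24.4 [481.   93.1 -13. ] F [-0.5  0.2 -0.8]
wrist wedge [258.5 331.6] 0.87 [493.9  33.2]
wrist wedge_butt [259.7 266.5] 0.97 [485.8  80.1]
wrist outline 0.71 centroid [486.7  63.3] heading 0.169 extent -20.9 19.7 front [490.   43.9]
```

View pics/f2v.png

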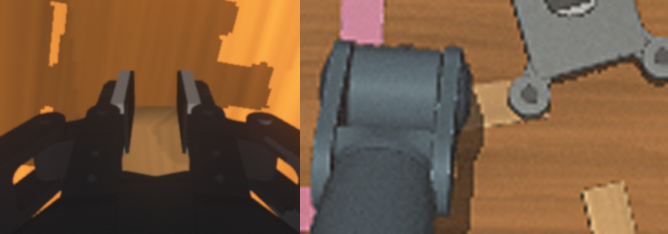

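>>> jog_arm([
  [[0, 0.004, 0], 0],
  [[0, 0.004, 0], 0],
  [[0, 0.004, 0], 0],
  [[0, 0.004, 0], 0],
  [[0, 0.003, 0], 0],
  [[0, 0, 0], 0],
  [[0, 0, 0], 0],
])

```text
time_s: 25.33
position: [484.4, 74.0, -13.0]
tcp_rot: [0.0, 0.996, 0.089, 0.0]
force: [0.2, -0.7, -0.1]
width: 21.0
```

>>> jog_arm([
  [[0, 0.001, 0], 0],
  [[0, 0.001, 0], 0],
  [[0, 0, 0], 0],
])

```text
time_s: 25.58
position: [484.7, 72.3, -13.0]
tcp_rot: [0.0, 0.996, 0.089, 0.0]
force: [0.2, 0.0, -0.1]
width: 21.6
```

>>> jog_arm([
  [[0, 0.001, 0], 0],
  [[0, 0.001, 0], 0],
  [[0, 0, 0], 0],
])

```text
time_s: 25.83
position: [485.1, 70.3, -13.0]
tcp_rot: [0.0, 0.996, 0.089, 0.0]
force: [-0.8, 0.2, -0.2]
width: 20.7
```

>>> jog_arm([
  [[0, 0.001, 0], 0],
  [[0, 0.001, 0], 0],
  [[0, 0, 0], 0],
])

```text
time_s: 26.08
position: [485.4, 68.2, -13.0]
tcp_rot: [0.0, 0.996, 0.089, 0.0]
force: [0.1, -0.1, -0.1]
width: 21.3
```

>>> jog_arm([
  [[0, 0.001, 0], 0],
  [[0, 0.001, 0], 0],
  [[0, 0, 0], 0],
])

```text
time_s: 26.33
position: [485.7, 66.4, -13.0]
tcp_rot: [-0.0, 0.996, 0.089, -0.0]
force: [-0.1, 1.8, 0.3]
width: 21.5
```

>>> jog_arm([
  [[0, 0.001, 0], 0],
  [[0, 0, 0], 0],
])

```text
time_s: 26.5
position: [485.8, 65.7, -13.0]
tcp_rot: [-0.0, 0.996, 0.089, -0.0]
force: [-0.1, 3.7, 1.5]
width: 21.5
```

>>> jog_arm([
  [[0, 0.001, 0], 0],
  [[0, 0, 0], 0],
  [[0, 0, 0], 0],
])

```text
time_s: 26.75
position: [485.9, 65.1, -13.0]
tcp_rot: [-0.001, 0.996, 0.089, -0.0]
force: [-0.7, 5.1, 2.3]
width: 21.4
```

>>> jog_arm([
  [[0, 0.001, 0], 0],
  [[0, 0, 0], 0],
  [[0, 0, 0], 0],
])

```text
time_s: 27.0
position: [485.9, 64.6, -13.0]
tcp_rot: [-0.001, 0.996, 0.089, -0.0]
force: [-1.2, 7.6, 1.9]
width: 21.4
```

>>> jog_arm([
  [[0, 0.001, 0], 0],
  [[0, 0, 0], 0],
  [[0, 0, 0], 0],
])

```text
time_s: 27.25
position: [486.0, 64.1, -13.0]
tcp_rot: [-0.002, 0.996, 0.089, -0.0]
force: [-0.4, 10.1, 3.3]
width: 21.1
```

>>> jog_arm([
  [[0, 0.0005, 0], 0],
  [[0, 0, 0], 0],
  [[0, 0, 0], 0],
  [[0, 0, 0], 0],
])

```text
time_s: 27.58
position: [486.0, 64.0, -13.0]
tcp_rot: [-0.002, 0.996, 0.088, -0.0]
force: [-1.2, 13.4, 2.8]
width: 21.3
```

>>> jog_arm([
  [[0, -0.003, 0], 0],
  [[0, -0.005, 0], 0],
  [[0, -0.01, 0], 0],
  [[0, -0.01, -0.01], 0],
  [[0, 0, -0.03], 0],
  [[0, 0, -0.035], 0],
  [[0, 0, -0.035], 0],
  [[0, 0, -0.035], 0],
], grip=0.25)

```text
time_s: 28.25
position: [481.0, 90.3, 134.1]
tcp_rot: [0.0, 0.996, 0.089, 0.0]
force: [1.4, 0.1, 0.2]
width: 21.0
```

>>> jog_arm([
  [[0, 0.01, -0.035], 0],
  [[0, 0.02, -0.035], 0],
  [[0, 0.02, -0.035], 0],
  [[0, 0.02, -0.02], 0],
  [[0, 0, 0], 0],
  [[0, 0, 0], 0],
  [[0, 0, 0], 0],
], grip=0)

```text
time_s: 28.83
position: [493.2, 21.4, 256.1]
tcp_rot: [-0.0, 0.996, 0.089, -0.001]
force: [0.2, 0.3, -0.2]
width: -0.3
```

```bash
python3 fit.py f3
```

```text
top wedge_nose [269.  216.1] 0.51 [513.3 -68.3]
top wedge [249.1 221.9] 0.64 [491.4   2.6]
top wedge_butt [234.2 223.3] 0.63 [484.6  55.2]
top bad_foot [257.  217.2] 0.41 [503.2 -24.7]
top bad_foot [357.1 230.4] 0.41 [ 462.6 -371.8]
top dial [272.7 179.9] 0.96 [611.1 -72.1]
top outline 0.59 centroid [494.5 -21.3] heading 0.172 extent -74.2 53.8 front [503.7 -74.3]
scene wedge_nose [232.3 216. ] 0.58 [515.9 -65.6]
scene wedge [239.9 201.4] 0.73 [500.8  17.2]
scene wedge_butt [242.4 193.7] 0.48 [491.4  52.3]
scene bad_foot [233.  202.3] 0.54 [499.7 -32.9]
scene dial [247.8 205.3] 0.98 [611.2 -91.5]
scene outline 0.53 centroid [497.   -2.3] heading 0.085 extent -61.0 79.7 front [503.8 -81.8]
29.5333 [494.   20.7 257. ] F [-0.8  0.8 -0.1]
wrist wedge_nose [257.4 215.9] 0.77 [514.5 -74. ]
wrist wedge [251.5 161.7] 0.64 [492.2   3.3]
wrist wedge_butt [257.6 125.7] 0.57 [491.5  53.9]
wrist bad_foot [254.2 194.7] 0.62 [501.8 -28.1]
wrist dial [368.6 298.1] 0.92 [617.7 -70.5]
wrist outline 0.69 centroid [496.8  12.9] heading 0.111 extent -40.5 86.7 front [506.4 -73.3]
```

>>> jog_arm([
  [[0, 0.025, 0.03], 0],
  [[0, 0.0245, 0.035], 0],
  [[0, 0, 0.035], 0],
  [[0, 0, 0.035], 0],
  [[0, 0, 0.035], 0],
  [[0, 0, 0.025], 0],
  [[0, 0, 0.013], 0],
  [[0, 0, 0], 0],
])

```text
time_s: 30.55
position: [499.7, -26.7, 46.2]
tcp_rot: [-0.001, 0.996, 0.089, -0.003]
force: [-0.5, -0.2, -0.1]
width: 0.0
```

>>> jog_arm([
  [[0, 0, 0], 0],
  [[0, 0, 0], 0],
])

```text
time_s: 30.72
position: [503.8, -27.8, 51.3]
tcp_rot: [0.0, 0.996, 0.089, 0.001]
force: [0.3, -1.1, -0.3]
width: -0.3
```

```bash
python3 - <<'E'
from h import *
o=ctrl.get_obs(); print(o['time_s'],o['position'],o['force'])
a=ctrl.camera('scene')[:,:,::-1]; cv2.imwrite('pics/p1.png',a)
print(ctrl.outline_of('scene','bad_foot')[:1] and ctrl.outline_of('scene','bad_foot')[0]['bbox'])
E
```

```text
30.7167 [503.84013901 -27.78977455  51.25196179] [ 0.31778269 -1.05951273 -0.3052119 ]
[228.4, 200.1, 10.8, 10.7]
```

>>> jog_arm([
  [[0, 0, 0.005], 0],
  [[0, 0, 0.005], 0],
  [[0, 0, 0.003], 0],
  [[0, 0, 0.001], 0],
  [[0, 0, 0.001], 0],
  [[0, 0, 0], 0],
])

```text
time_s: 31.37
position: [502.4, -27.4, 34.5]
tcp_rot: [-0.0, 0.996, 0.089, -0.0]
force: [0.1, -0.6, 0.9]
width: -0.2
```

>>> jog_arm([
  [[0, 0, 0.001], 0],
  [[0, 0, 0.001], 0],
  [[0, 0, 0], 0],
])

```text
time_s: 31.62
position: [502.6, -27.4, 32.7]
tcp_rot: [-0.0, 0.996, 0.089, -0.0]
force: [0.1, 0.4, 0.2]
width: -0.2
```

>>> jog_arm([
  [[0, 0, 0.001], 0],
  [[0, 0, 0.001], 0],
  [[0, 0, 0], 0],
])

```text
time_s: 31.87
position: [502.8, -27.5, 31.2]
tcp_rot: [0.0, 0.996, 0.089, 0.0]
force: [-0.7, 0.3, 4.1]
width: -0.3
```

>>> jog_arm([
  [[0, 0, 0.001], 0],
  [[0, 0, 0], 0],
  [[0, 0, 0], 0],
])

```text
time_s: 32.12
position: [502.9, -27.5, 31.1]
tcp_rot: [-0.0, 0.996, 0.089, -0.0]
force: [-6.1, 1.9, 11.7]
width: 0.1
```

>>> jog_arm([
  [[0, 0, 0.001], 0],
  [[0, 0, 0], 0],
  [[0, 0, 0], 0],
])

```text
time_s: 32.37
position: [502.9, -27.5, 31.1]
tcp_rot: [-0.0, 0.996, 0.089, -0.001]
force: [-9.2, 2.0, 20.5]
width: 0.0
```

>>> jog_arm([
  [[-0.0005, 0, 0.0005], 0],
  [[-0.0003, 0, 0.0005], 0],
  [[0, 0, 0], 0],
  [[0, 0, 0], 0],
  [[0, 0, 0], 0],
  [[0, 0, 0], 0],
])

```text
time_s: 32.87
position: [502.9, -27.5, 31.0]
tcp_rot: [-0.0, 0.996, 0.089, 0.0]
force: [-9.6, 3.8, 24.6]
width: 0.0
```

>>> jog_arm([
  [[-0.0003, 0, 0.0007], 0],
  [[0, 0, 0], 0],
  [[0, 0, 0], 0],
  [[0, 0, 0], 0],
  [[0, 0, 0], 0],
  [[0, 0, 0], 0],
])

```text
time_s: 33.37
position: [502.9, -27.5, 30.9]
tcp_rot: [-0.0, 0.996, 0.089, 0.0]
force: [-12.2, 4.4, 29.1]
width: 0.0
```

>>> jog_arm([
  [[0.0005, 0, -0.0015], 0],
  [[0.0005, 0, -0.002], 0],
  [[0, 0, -0.003], 0],
  [[0, 0, -0.02], 0],
  [[0, 0, -0.03], 0],
  [[0, 0, -0.035], 0],
  [[0, 0, -0.035], 0],
  [[0, 0, -0.035], 0],
])

```text
time_s: 34.03
position: [502.0, -27.4, 189.7]
tcp_rot: [-0.0, 0.996, 0.089, -0.0]
force: [2.0, 0.0, 0.6]
width: -0.3
```

>>> jog_arm([
  [[0, -0.02, -0.035], 0],
  [[0, -0.025, -0.035], 0],
  [[0, -0.025, 0], 0],
  [[0, 0, 0], 0],
  [[0, 0, 0], 0],
  [[0, 0, 0], 0],
])

```text
time_s: 34.53
position: [489.8, 40.5, 256.4]
tcp_rot: [-0.0, 0.996, 0.089, -0.001]
force: [0.1, -0.3, 0.1]
width: -0.2
```

```bash
python3 fit.py f4 | egrep 'wrist|top|^[0-9]|dial'; python3 - <<'E'
import cv2
cv2.imwrite('pics/f4v.png',cv2.resize(cv2.imread('pics/f4_wrist.png')[:300,130:430],None,fx=2,fy=2))
E
```

```text
top wedge_nose [267.5 214.4] 0.67 [519.3 -62.9]
top wedge [251.  221.8] 0.51 [491.8  -4.2]
top dial [270.8 180.5] 0.91 [609. -66.]
top outline 0.44 centroid [501.1 -43.4] heading 0.214 extent -74.7 34.2 front [508.3 -76.8]
scene dial [250.8 200.8] 0.91 [609.4 -66.8]
scene dial [157.  306.7] 0.26 [ 580.9 -603.2]
35.2333 [490.3  40.6 257.6] F [ 0.2  0.  -0.1]
wrist wedge [254.4 175.5] 0.66 [495.9   4.5]
wrist wedge_butt [255.9 143.1] 0.72 [489.7  51. ]
wrist bad_foot [254.4 208.2] 0.76 [501.5 -26.1]
wrist dial [369.  315.6] 0.73 [620.  -69.4]
wrist outline 0.74 centroid [496.6  18.3] heading 0.186 extent -34.7 45.2 front [504.9 -26.2]
wrist outline 0.51 centroid [506.3 -37. ] heading -1.247 extent -22.0 24.6 front [483.  -44.8]
```

View pics/f4v.png

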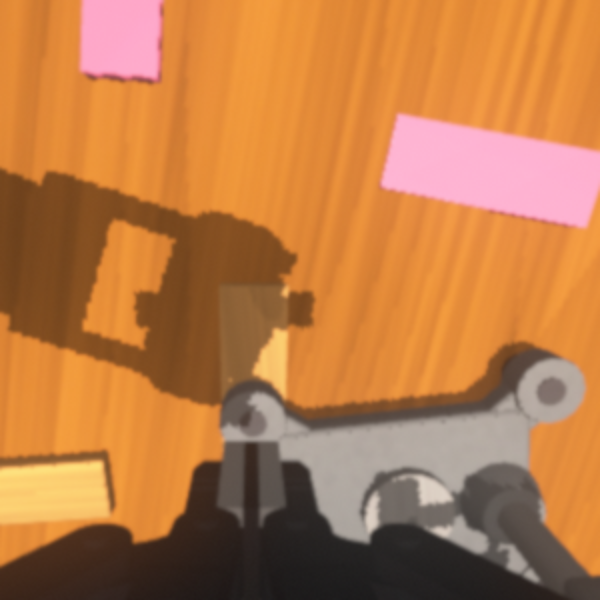

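```bash
python3 -c "
from workcell import ctrl
o=ctrl.get_obs();print(o['time_s'],o['position'],o['force']);print(ctrl.hand_in())"
```

```text
35.5833 [490.2889125   40.6523433  257.57760578] [-0.78937667  0.66844174 -0.65710663]
the job is handed in; nothing more can be done
None
```

I pushed the wedge under the bare foot, checked the corner by pressing on its ear, and handed the job in at 35.6 s with the arm well clear. I nudged the wedge sideways into line, then pushed it in by the butt, thin end first, until the push reached 13.4 N. Then I pressed the ear with about 29 N.

**Corner:** between 4 N and 29 N on the ear, the tool went down only 0.3 mm. The fingertips met the ear at about its stated 48 mm height, so the corner holds and is not jacked up.

**Wedge and stand:** the last picture shows the wedge centred under the ear, with its butt at about (490, 51). The ear reads (501.5, -26) against about (502, -28) before. The bystanders I could see look undisturbed, and the tool reads no contact force.

**Disagreements:**
- **Finger length:** touching the bench showed the closed fingertips about 17 mm behind the reported TCP, not 11 mm ahead of it as stated. My first sideways push therefore passed over the wedge without touching it. I used the measured value from then on. Finding it took one 60 N press on the bare bench with the closed fingertips.
- **Side load:** the ear press also put about 12 N sideways on the stand, below the 20 to 40 N at which it slides.
- **Camera scatter:** the top and scene cameras put the wedge and foot up to about 15 mm from the wrist camera's positions. I relied on the wrist view and on contact.

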